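# Hold the lever-lid waste box open

### The job

I am about to drop used dishes into the grey steel waste box, so hold it open for me: with the fingertips press the pad at the long end of its lever steadily down until the lever meets its stop and its short end has swung the heavy lid right up, without flinging it. Keep pressing: the program finishes while still holding the lever fully down and the lid raised. Push only on top of the pad, neither pinching nor hooking it or the bar, do not touch the lid itself, and leave the bottle, the beaker and the jar alone.

Things in the scene. Friction and masses are not known exactly. Their poses are not given: they have to be found in the camera images.
- waste_box: the grey steel waste box, fixed to the bench, 220 x 200 mm and 196 mm high (lid top 200 mm). Origin at the centre of its underside on the bench; its front is towards its own -x, its lid is hinged along its +x top edge, its lever runs along the outside of its -y wall and sticks out in front.
- lid_top (a point): the heavy steel lid, 226 x 208 mm, about 0.8 kg. Origin at the centre of its top face; own z is the face's normal (up when shut). It falls shut by itself when the lever is let go. Not to be touched.
- lid (a joint): lid angle, rad: 0 shut, grows as it opens; about 1.06 with the lever on its stop (the lever can raise it no further).
- lever (a joint): lever angle, rad: 0 at rest (long end up), grows as the long end is pressed down, 0.40 at its stop; a spring and the lid's weight return it. Flat bar 22 mm high, 6 mm thick, on a pin at (-32, -120, 221) mm in the box's frame; long arm 260 mm to the pad, short arm 113 mm with a roller under a lug of the lid.
- pad_top (a point): grey ribbed pad on the lever's long end, 50 mm along the lever (own x, towards the box) by 54 mm (own y), 9 mm thick. Origin: centre of its top face; own z: its normal, within 0.2 rad of vertical. 271 mm above the bench at rest, 167 mm at the stop: 104 mm straight down, at most 6 mm aside. Takes 9 to 18 N at first, falling to 3 to 10 N near the stop, which is hard.
- reagent_bottle: amber glass bottle with black cap, 62 mm across, 145 mm high, loose; origin at the centre of its foot. To be left alone.
- beaker: white open beaker, 70 mm across, 95 mm high, loose; origin at the centre of its foot. To be left alone.
- sample_jar: clear jar with white lid, 72 mm across, 75 mm high, loose; origin at the centre of its foot. To be left alone.

How it is judged:
At the end, for the whole second after the job is handed in: The lever is within 0.04 rad of its stop and the lid is still, open more than 0.85 rad, held there only by the fingers pressing on the pad with more than 2 N; nothing of the robot touches the lid (value of joint lever above 0.36 rad and value of joint lid above 0.85 rad and velocity of joint lid between -0.1 and 0.1 rad/s and contact force between the fingers and lever_c4 above 2 N and contact force between each of the arm, the fingers and lid below 0.5 N); the arm keeps its last pose, push and grip.
It fails at once if the pad or the bar is pinched or hooked: the hand reaches down beside the pad instead of pressing on its top (contact force between the fingers and waste_box above 0.5 N and z of the grasp point in the frame of pad_top below 0.006 m).
It fails at once if the robot touches the lid (contact force between any of the arm, the fingers and lid above 0.5 N).
It fails at once if the lid is flung open (faster than 6 rad/s) (velocity of joint lid above 6 rad/s).
It fails at once if the bottle, the beaker or the jar is moved more than 20 mm, lifted or tipped (distance of any of reagent_bottle, beaker, sample_jar from where it was at the start of the episode above 0.02 m or angle between any of reagent_bottle, beaker, sample_jar's own z axis and vertical above 0.3 rad).
It also fails if it takes over 32 s, if anything falls off the work surface, if the arm or the gripper's body presses on something with over 40 N, if the wrist force passes 120 N, or if a joint passes its speed limit or range.

### The arm

A 6-joint arm with a two-finger parallel gripper is mounted at the origin on the work surface. World frame = base frame: x ahead of the robot, y to its left, z up, the work surface at z = 0. Lengths are in m, angles in rad, forces in N, time in s.
With the tool pointing down it reaches from about 0.3 to 1 m from the base axis. Payload 5.1 kg.
Tool frame: the origin (TCP) lies midway between the tips of the shut fingers; the grasp point (between the pads) lies 19 mm behind it; z points along the fingers, y is the line along which they close (so a half turn about z gives the same grasp; the last joint's range is limited). The gripper opens to 95 mm and grips with 3 to 60 N. Pads are 20 mm wide; open, the fingers measure 119 mm over their backs; the gripper's body (75 mm by 180 mm) begins 59 mm behind the grasp point.
Start: joints at [1.228, 0.124, 1.65, -0, 1.367, -0.083], TCP at [0.167, 0.628, 0.215] pointing down, gripper open.
Joint ranges: [-2.61, 2.61], [-1.02, 2.33], [0.03, 2.71], [-1.35, 4.49], [0.32, 2.68], [-2.91, 2.91]. Speed limits (rad/s): [2.57, 2.57, 3.14, 3.14, 3.14, 3.14].

### API

Orientations are given as a unit quaternion [x, y, z, w].
In Python, from bench import bot, cams, order gives the robot as it stands.
- The arm moves only by the tool arm_command, never from a script. Its argument "targets" is a list of rows, each a list of 7 numbers: the turn, a rotation vector about the tool's x, y, z in degrees, then the shift along the tool's x, y, z in m, then the opening, from 0 (shut) to 1 (fully open). A call has 1 to 8 rows; each row shifts and turns the commanded pose from where the row before left it, along the tool's axes as they then stand; what a row does not reach is not made up. A row lasts 1/12 s, in which the tool goes at most 41.7 mm and 7.16 degrees, less where a joint would pass 70% of its speed; a pose out of reach is approached as far as the arm can. A call with a gripper value outside its range is refused whole. The fingers move at their own pace and stop on an object; "force" is the grip in N (left out, the last holds). Time passes only in rows, so rows that do not move let the fingers close. It gives the time, the measured TCP pose, the force, the opening and the grip force at its end, in the units of the state.
- bot.get_state(): the state, without advancing time (a new reading comes with each control period).
- cams.capture(name): name is "scene" or "top" or "wrist"; returns the picture (420x560x3 uint8, blue, green, red); there is no depth.
- cams.camera_info(name): a dict with "camera_matrix" (3x3 intrinsics, pixels), "dist_coeffs" ([k1, k2, p1, p2, k3] as OpenCV has them; the pictures are not rectified), "R" (3x3) and "t" (3): a world point X has camera coordinates R X + t. Camera axes: x right, y down, z forward; pixel columns grow to the right and rows downward; lengths in m; the calibration is good to about 2 mm. A picture is of the moment at which its call begins: read the wrist's pose just before it. camera_info takes no time and is no camera call; for the wrist camera it gives the pose at the moment of the call.
- order.close_job(): hands the job in; it is judged then, once.
The state is a dict: "time": time; "joints": joint angles; "dq": joint speeds; "tau": joint torques, N m; "ee_pos": TCP position; "orientation": TCP orientation; "force": force on the tool from outside, world axes, zero at the start; "moment": the same for the moment, N m; "finger_gap": finger opening in m; "finger_force": force on a finger pad.
Only numpy, scipy, OpenCV 4.12 (cv2) and the standard library are available. Lean on these libraries where they do the work, as an engineer would, in place of code of your own. Each camera call takes 0.05 s, during which the arm holds its last target. There are 200 camera calls.

## Working session

There is one attempt and no reset: what is moved stays moved. The work goes in short steps, Python scripts to look and compute and a tool call to move; the robot and the scene stay as the last step left them, time stands still between calls to the robot, and variables do not carry over. Pictures are saved under pics/ and viewed, at most 10 in all, crops included, and the job is handed in when it is done.

Besides the shell and the picture viewer there is one more tool, called after "Call:" as name([rows], argument=value, ...), one row to a line, values as JSON. arm_command: Moves the arm, as the interface text tells. Its arguments: {"type":"object","properties":{"targets":{"type":"array"},"force":{"type":"number"}},"required":["targets"]}

```bash
mkdir -p pics; python3 - <<'E'
from bench import bot,cams
import cv2
s=bot.get_state();print(s)
for n in("scene","top"):
    cv2.imwrite(f"pics/{n}0.png",cams.capture(n)); i=cams.camera_info(n); print(n,i)
E
```

```text
{'time': 0.0, 'joints': array([ 1.22842261e+00,  1.24465025e-01,  1.65165424e+00, -6.21916291e-05,
        1.36750737e+00, -8.26021114e-02]), 'dq': array([-0.00067232,  0.0001993 ,  0.00168975,  0.00110129, -0.00139191,
       -0.00073034]), 'tau': array([ 5.98932165e-04, -4.17615330e+01, -3.59928846e+01,  7.73382350e-02,
        4.92250628e-02, -1.24299518e-04]), 'ee_pos': array([0.16679003, 0.6275745 , 0.21342468]), 'orientation': array([ 1.29514585e-01,  9.91576995e-01, -1.00053725e-03, -1.84711014e-04]), 'force': array([ 0.60567647, -0.25845025,  0.65874153]), 'moment': array([ 0.0063557 ,  0.00439373, -0.00412602]), 'finger_force': 0.0, 'finger_gap': 0.09518397873646821}
scene {'camera_matrix': array([[441.19243794,   0.        , 272.4155405 ],
       [  0.        , 441.19243794, 208.96702386],
       [  0.        ,   0.        ,   1.        ]]), 'dist_coeffs': array([-0.05643389,  0.        ,  0.        ,  0.        ,  0.        ]), 'R': array([[ 0.38850326,  0.92143652, -0.00446737],
       [ 0.67903493, -0.28957056, -0.67458168],
       [-0.62287782,  0.25904368, -0.73818669]]), 't': array([-0.25249839, -0.25355763,  1.44302614])}
top {'camera_matrix': array([[512.84344168,   0.        , 275.47972358],
       [  0.        , 512.84344168, 209.78815401],
       [  0.        ,   0.        ,   1.        ]]), 'dist_coeffs': array([-0.17430795,  0.        ,  0.        ,  0.        ,  0.        ]), 'R': array([[-0.00428932, -0.99993965, -0.01011443],
       [-0.98856123,  0.00576495, -0.15070987],
       [ 0.15075908,  0.00935229, -0.98852629]]), 't': array([0.04323159, 0.58357302, 1.22632936])}
```

View pics/scene0.png

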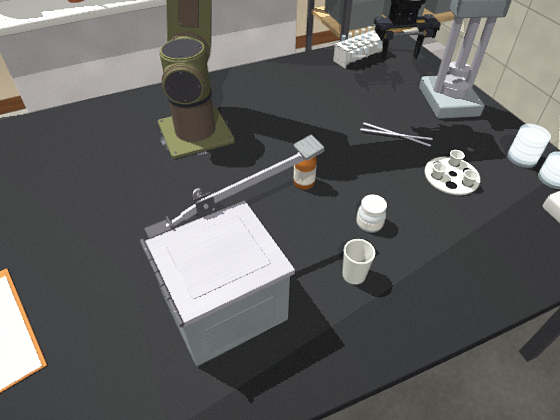

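View pics/top0.png

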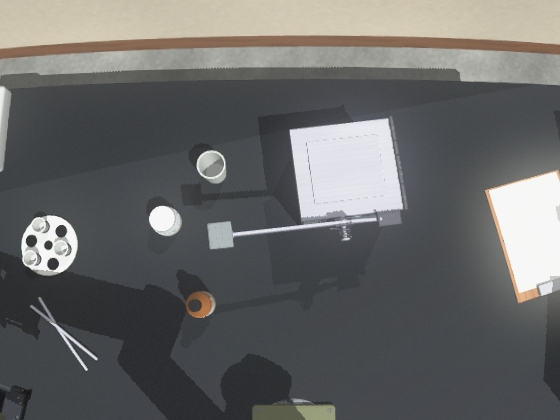

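The top view shows the pad at about (221,235), with the bar running right to the pin near (345,225). The bottle is at (201,304), the jar at (165,221) and the beaker at (212,166). The scene view shows the pad at about (309,148).

```bash
cat > h.py <<'E'
from bench import bot,cams
import cv2,numpy as np
from scipy.spatial.transform import Rotation as Ro
def ray(n,uv,i=None):
    i=i or cams.camera_info(n)
    p=cv2.undistortPoints(np.array([[uv]],float),i["camera_matrix"],i["dist_coeffs"])[0,0]
    return -i["R"].T@i["t"], i["R"].T@np.r_[p,1]
def onz(n,uv,z):
    c,d=ray(n,uv); return c+d*(z-c[2])/d[2]
def tri(a,b):
    (c,d),(e,f)=ray(*a),ray(*b)
    k=np.linalg.lstsq(np.c_[d,-f],e-c,rcond=None)[0]
    return (c+k[0]*d+e+k[1]*f)/2, np.linalg.norm(c+k[0]*d-e-k[1]*f)
def to_tool(P):
    s=bot.get_state(); R=Ro.from_quat(s["orientation"])
    return R.inv().apply(np.array(P)-s["ee_pos"])
def pad(n,im,box):
    x,y,w,h=box; r=im[y:y+h,x:x+w]; g=r.min(2)
    m=cv2.morphologyEx(((g>90)&(np.ptp(r,axis=2)<40)).astype(np.uint8),cv2.MORPH_OPEN,np.ones((9,9)))
    c=max(cv2.findContours(m,0,2)[0],key=cv2.contourArea); q=cv2.minAreaRect(c)
    return np.array(q[0])+[x,y],q[1],q[2]
E
python3 - <<'E'
from h import *
u,*a=pad("top",cv2.imread("pics/top0.png"),(190,205,60,60)); print(u,a)
v,*b=pad("scene",cv2.imread("pics/scene0.png"),(280,125,60,50)); print(v,b)
p=onz("top",u,.271);print(p,onz("scene",v,.271),tri(("top",u),("scene",v)))
print("bar dir",onz("top",(345,226),.221)-p)
print("tool",to_tool(p), "bottle",onz("top",(195,306),.145),"jar",onz("top",(165,219),.075))
E
```

```text
[220. 235.] [(26.0, 24.0), 90.0]
[309.  146.5] [(19.0, 22.0), 90.0]
[0.49829253 0.15060358 0.271     ] [0.50447531 0.14984607 0.271     ] (array([0.49909489, 0.1519176 , 0.26611812]), np.float64(0.0015692669870820961))
bar dir [ 0.02287848 -0.25948896 -0.05      ]
tool [-0.44291441 -0.3759918  -0.0568584 ] bottle [0.351216   0.22078049 0.145     ] jar [0.55799066 0.30928439 0.075     ]
```

Call:
arm_command([
  [0,0,0,0,0,-0.03,0],
  [0,0,0,0,0,-0.03,0],
  [0,0,0,0,0,-0.03,0],
  [0,0,0,0,0,-0.03,0],
  [0,0,0,-0.022,-0.019,0,0],
  [0,0,0,-0.022,-0.019,0,0],
  [0,0,0,-0.022,-0.019,0,0],
  [0,0,0,-0.022,-0.019,0,0],
], force=20)

```text
time: 0.77
ee_pos: [0.2328, 0.531, 0.3342]
orientation: [0.129, 0.992, -0.0, -0.0]
force: [1.9, -0.2, -0.9]
finger_gap: 0.0471
finger_force: 0.0
```

Call:
arm_command([
  [0,0,0,-0.022,-0.019,0,0],
  [0,0,0,-0.022,-0.019,0,0],
  [0,0,0,-0.022,-0.019,0,0],
  [0,0,0,-0.022,-0.019,0,0],
  [0,0,0,-0.022,-0.019,0,0],
  [0,0,0,-0.022,-0.019,0,0],
  [0,0,0,-0.022,-0.019,0,0],
  [0,0,0,-0.022,-0.019,0,0],
])

```text
time: 1.43
ee_pos: [0.3639, 0.3386, 0.3342]
orientation: [0.129, 0.992, -0.0, -0.0]
force: [-0.0, 1.0, 1.0]
finger_gap: 0.0009
finger_force: 0.0
```

Call:
arm_command([
  [0,0,0,-0.022,-0.019,0,0],
  [0,0,0,-0.022,-0.019,0,0],
  [0,0,0,-0.022,-0.019,0,0],
  [0,0,0,-0.022,-0.019,0,0],
  [0,0,0,0,0,0,0],
  [0,0,0,0,0,0,0],
])

```text
time: 1.93
ee_pos: [0.4294, 0.243, 0.3341]
orientation: [0.131, 0.991, -0.0, -0.001]
force: [-0.2, -0.1, -0.8]
finger_gap: 0.0004
finger_force: 0.0
```

```bash
python3 - <<'E'
from h import *
s=bot.get_state();print(s["time"],s["ee_pos"],s["orientation"],s["force"],s["finger_gap"])
i=cams.camera_info("wrist")
for P in [(.499,.151,.271),s["ee_pos"]]:
    print(cv2.projectPoints(np.array([P]),cv2.Rodrigues(i["R"])[0],i["t"],i["camera_matrix"],i["dist_coeffs"])[0].ravel())
cv2.imwrite("pics/w1.png",cams.capture("wrist"));print(to_tool((.499,.151,.271)))
E
```

```text
1.9333 [0.42939211 0.24298425 0.33405964] [ 1.30951148e-01  9.91388653e-01 -1.15577473e-04 -5.67269706e-04] [-0.2334741  -0.08171831 -0.76191354] 0.0003893350388642104
[194.52705203 325.56946872]
[280.22442008 251.40508968]
[-0.09167192 -0.07156452  0.06309949]
```

View pics/w1.png

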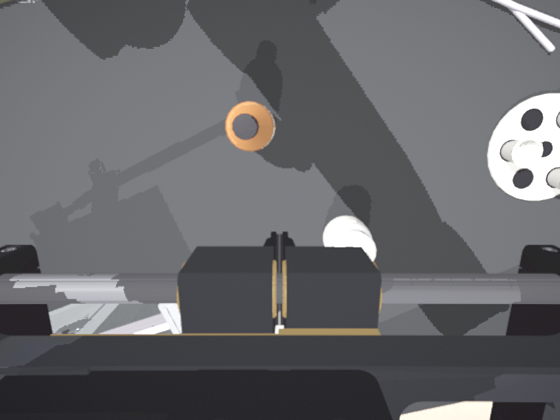

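The wrist view shows the bottle at (250,127) and the jar at (348,240). The pad is hidden behind the gripper at about (195,325). I'll move over the pad and come down close to it.

Call:
arm_command([
  [0,0,0,-0.023,-0.018,0,0],
  [0,0,0,-0.023,-0.018,0,0],
  [0,0,0,-0.023,-0.018,0,0],
  [0,0,0,-0.023,-0.018,0,0],
  [0,0,0,0,0,0.02,0],
  [0,0,0,0,0,0.02,0],
  [0,0,0,0,0,0,0],
  [0,0,0,0,0,0,0],
])

```text
time: 2.65
ee_pos: [0.4984, 0.1516, 0.2934]
orientation: [0.129, 0.992, -0.0, -0.002]
force: [-0.7, 0.3, 0.8]
finger_gap: 0.0006
finger_force: 0.0
```

```bash
python3 - <<'E'
from h import *
s=bot.get_state();print(s["time"],s["ee_pos"],s["force"])
o=[]
for n,c in(("scene",(309,148)),("top",(221,235))):
    im=cams.capture(n); i=cams.camera_info(n)
    print(n,cv2.projectPoints(np.array([s["ee_pos"]]),cv2.Rodrigues(i["R"])[0],i["t"],i["camera_matrix"],i["dist_coeffs"])[0].ravel())
    o.append(cv2.resize(im[c[1]-50:c[1]+50,c[0]-50:c[0]+50],(400,400),interpolation=cv2.INTER_CUBIC))
cv2.imwrite("pics/c2.png",np.hstack(o))
E
```

```text
2.65 [0.49843869 0.15160878 0.29336231] [-0.72696011  0.2529664   0.8028685 ]
scene [309.07783669 136.64241289]
top [218.17430361 233.7748879 ]
```

View pics/c2.png

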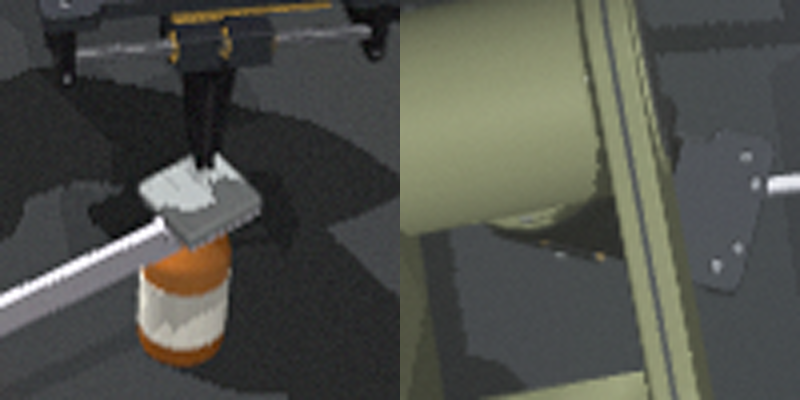

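In the scene crop, the fingertips sit about 22 mm above the pad, near its centre. I'll shift them 2 mm outward and press down slowly.

Call:
arm_command([
  [0,0,0,-0.002,0,0.004,0],
  [0,0,0,0,0,0.004,0],
  [0,0,0,0,0,0.004,0],
  [0,0,0,0,0,0.004,0],
  [0,0,0,0,0,0.004,0],
  [0,0,0,0,0,0.004,0],
  [0,0,0,0,0,0.004,0],
  [0,0,0,0,0,0.004,0],
])

```text
time: 3.42
ee_pos: [0.5016, 0.151, 0.2665]
orientation: [0.129, 0.992, 0.001, 0.001]
force: [-7.9, 0.8, 17.1]
finger_gap: 0.0006
finger_force: 8.2
```

Call:
arm_command([
  [0,0,0,0,0,0.004,0],
  [0,0,0,0,0,0.004,0],
  [0,0,0,0,0,0.004,0],
  [0,0,0,0,0,0.004,0],
  [0,0,0,0,0,0.004,0],
  [0,0,0,0,0,0.004,0],
])

```text
time: 3.92
ee_pos: [0.5021, 0.153, 0.2437]
orientation: [0.129, 0.992, 0.004, 0.002]
force: [-6.8, 6.9, 15.8]
finger_gap: 0.0008
finger_force: 7.9
```

Call:
arm_command([
  [0,0,0,0,0,0.004,0],
  [0,0,0,0,0,0.004,0],
  [0,0,0,0,0,0.004,0],
  [0,0,0,0,0,0.004,0],
  [0,0,0,0,0,0.004,0],
  [0,0,0,0,0,0.004,0],
  [0,0,0,0,0,0.004,0],
  [0,0,0,0,0,0.004,0],
])

```text
time: 4.58
ee_pos: [0.5025, 0.1531, 0.2112]
orientation: [0.129, 0.992, 0.004, 0.002]
force: [-5.6, 6.6, 14.3]
finger_gap: 0.0005
finger_force: 7.3
```

Call:
arm_command([
  [0,0,0,0,0,0.004,0],
  [0,0,0,0,0,0.004,0],
  [0,0,0,0,0,0.004,0],
  [0,0,0,0,0,0.004,0],
  [0,0,0,0,0,0.004,0],
  [0,0,0,0,0,0,0],
])

```text
time: 5.08
ee_pos: [0.5026, 0.1513, 0.1888]
orientation: [0.129, 0.992, 0.002, 0.002]
force: [-1.2, 3.3, 8.3]
finger_gap: 0.0006
finger_force: 3.9
```

```bash
python3 - <<'E'
from h import *
s=bot.get_state();print(s["time"],s["ee_pos"],s["force"],s["moment"])
cv2.imwrite("pics/s3.png",cams.capture("scene"))
E
```

```text
5.0833 [0.50260348 0.15131289 0.18875012] [-1.1731684   3.29642212  8.2921172 ] [0.46156086 0.10710356 0.00211024]
```

View pics/s3.png

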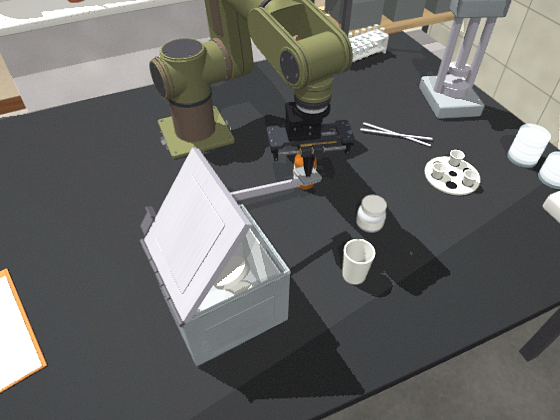

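The lid is well up and clear of the arm, and the fingertips are on the pad at (308,175). I'll carry on to the stop.

Call:
arm_command([
  [0,0,0,0,0,0.003,0],
  [0,0,0,0,0,0.003,0],
  [0,0,0,0,0,0.003,0],
  [0,0,0,0,0,0.003,0],
  [0,0,0,0,0,0.003,0],
  [0,0,0,0,0,0.003,0],
  [0,0,0,0,0,0.002,0],
  [0,0,0,0,0,0,0],
])

```text
time: 5.8
ee_pos: [0.5031, 0.1495, 0.1687]
orientation: [0.13, 0.992, -0.0, 0.002]
force: [0.2, -4.1, 7.1]
finger_gap: 0.0005
finger_force: 3.2
```

Call:
arm_command([
  [0,0,0,0,0,0.002,0],
  [0,0,0,0,0,0.002,0],
  [0,0,0,0,0,0,0],
  [0,0,0,0,0,0,0],
])

```text
time: 6.13
ee_pos: [0.5033, 0.1493, 0.167]
orientation: [0.13, 0.992, -0.001, 0.003]
force: [-4.2, -4.4, 15.4]
finger_gap: 0.0003
finger_force: 7.2
```

Call:
arm_command([
  [0,0,0,0,0,0.002,0],
  [0,0,0,0,0,0,0],
  [0,0,0,0,0,0,0],
  [0,0,0,0,0,0,0],
  [0,0,0,0,0,0,0],
  [0,0,0,0,0,0,0],
  [0,0,0,0,0,0,0],
  [0,0,0,0,0,0,0],
])

```text
time: 6.8
ee_pos: [0.5035, 0.1491, 0.1662]
orientation: [0.13, 0.992, -0.001, 0.003]
force: [-7.6, -5.4, 20.6]
finger_gap: 0.0002
finger_force: 9.5
```

```bash
python3 - <<'E'
from h import *
s=bot.get_state();print(s["time"],s["ee_pos"],s["force"])
cv2.imwrite("pics/s4.png",cams.capture("scene")[100:350,120:450])
E
```

```text
6.8 [0.50345867 0.1490981  0.16619477] [-7.56722783 -5.41020499 20.55671358]
```

View pics/s4.png

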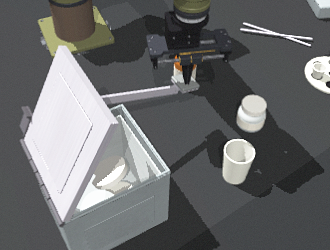

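The lid is fully up and the lever is on its stop. The fingers hold it down at about 20 N, and the bottle, beaker and jar haven't moved.

```bash
python3 -c "
from bench import order,bot
print(order.close_job()); print(bot.get_state()['force'])"
```

```text
the job is handed in; nothing more can be done
None
the job is handed in; nothing more can be done
```

The job is handed in: the shut fingertips are holding the lever down at its stop with about 20 N, the lid is fully raised and untouched, and the bottle, beaker and jar were left alone; the judge's verdict was not shown.

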